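# Load the pill dispenser and hold its slide at the dose mark

### The arm

A 6-joint arm with a two-finger parallel gripper is mounted at the origin on the work surface. World frame = base frame: x ahead of the robot, y to its left, z up, the work surface at z = 0. Lengths are in m, angles in rad, forces in N, time in s.
With the tool pointing down it reaches from about 0.35 to 0.975 m from the base axis. Payload 4.9 kg.
Tool frame: the origin (TCP) lies midway between the tips of the shut fingers; the grasp point (between the pads) lies 19 mm behind it; z points along the fingers, y is the direction in which the jaws open and shut (so a half turn about z gives the same grasp; the last joint's range is limited). The gripper opens to 85 mm and grips with 20 to 120 N. Pads are 22 mm wide; open, the fingers measure 114 mm over their backs; the gripper's body (76 mm by 85 mm) begins 54 mm behind the grasp point. The pads swing forward as they close: fully open they stand 13 mm farther back than shut.
Start: joints at [1.183, 0.053, 1.613, -0, 1.476, -0.119], TCP at [0.166, 0.603, 0.208] pointing down, gripper open.
Joint ranges: [-3.01, 3.01], [-1.01, 2.22], [0.06, 2.58], [-1.02, 4.17], [0.09, 2.62], [-3.14, 3.14]. Speed limits (rad/s): [2.57, 2.57, 3.14, 3.14, 3.14, 3.14].

### API

Orientations are given as a rotation vector (axis times angle).
In Python, from station import ctrl gives the robot as it stands.
- The arm moves only by the shell command python3 -m jog 'ROWS' [FORCE]. ROWS is JSON, one flat list of numbers, 7 for each row, row after row: the opening, from 0 (shut) to 1 (fully open), then the shift along the tool's x, y, z in m, then the turn, a rotation vector about the tool's x, y, z in degrees. A call has 1 to 10 rows; each row shifts and turns the commanded pose from where the row before left it, along the tool's axes as they then stand; what a row does not reach is not made up. A row lasts 1/8 s, in which the tool goes at most 62.5 mm and 10.7 degrees, less where a joint would pass 70% of its speed; a pose out of reach is approached as far as the arm can. A call with a gripper value outside its range is refused whole. The fingers move at their own pace and stop on an object; FORCE is the grip in N (left out, the last holds). Time passes only in rows, so rows that do not move let the fingers close. It gives the time, the measured TCP pose, the force and the opening at its end, in the units of the state.
- ctrl.get_obs(): the state, without advancing time (a new reading comes with each control period).
- ctrl.get_image(name): name is "scene" or "top" or "wrist"; returns a dict with "image" (420x560x3 uint8, blue, green, red), "camera_matrix" (3x3 intrinsics, pixels), "dist_coeffs" ([k1, k2, p1, p2, k3] as OpenCV has them; the pictures are not rectified), "rvec" (rotation vector, rad) and "tvec" (3), from world to camera coordinates, as OpenCV has them; the wrist camera has in their place "mount" (4x4, takes a point from camera to tool coordinates, whose origin is the TCP and whose axes are the flange's). Camera axes: x right, y down, z forward; pixel columns grow to the right and rows downward; lengths in m; the calibration is good to about 2 mm. A picture is of the moment at which its call begins: read the wrist's pose just before it. There is no depth.
- ctrl.finish_job(): hands the job in, once; it reports no verdict.
Trained networks look in a picture, given as the dict that the camera call returned (one of the last four; its "shot" number tells which), for a name from the list of things; names that differ only in an ending like _2 or _b are one class to them, and where a whole thing is asked for, a point or a joint stands for the part that bears it (a point fixed in the world has none). Each returns a list of dicts, best first, with "p" (0 to 1); they miss things now and then, are a little off and sometimes report something else, mostly with a low value. They report only what shows in the picture. A call takes as long as a camera call. They do not tell look-alikes from the thing itself.
- ctrl.boxes_of(target, picture): "box" ([centre column, centre row, width, height] in pixels, round what is visible of it).
The state is a dict: "t": time; "q": joint angles; "dq": joint speeds; "effort": joint torques, N m; "tool_pos": TCP position; "tool_rot": TCP orientation; "contact_force": force on the tool from outside, world axes, zero at the start; "wrist_torque": the same for the moment, N m; "opening": finger opening in m.
Only numpy, scipy, OpenCV 4.12 (cv2) and the standard library are available. Lean on these libraries where they do the work, as an engineer would, in place of code of your own. Each camera call takes 0.05 s, during which the arm holds its last target. There are 200 camera calls.

### The job

Plug the orange refill cartridge fully home into the square socket on top of the white pill dispenser and let go of it; then pull the blue spring-return slide out by its upright handle until its red pointer is on the green dose mark, and keep it there, so that the pills can be taken. Finish while still holding the slide at the mark, with the cartridge still seated, and leave everything else on the table where it stands.

Things in the scene. Friction and masses are not known exactly. Their poses are not given: they have to be found in the camera images.
- cartridge_mid (a point): Centre of the loose refill cartridge, which stands upright on the table left or right of the dispenser; 67 mm high, about 60 g. Lower 22 mm: black square plug, 26 x 26 mm (lowest 3 mm 22 x 22). Above: head 34 x 34 x 45 mm, orange with white cap, its underside a shoulder. Sides parallel to this frame's x, y; z up. This point: 33.5 mm above the foot, 11.5 mm above the shoulder.
- socket (a point): Centre of the mouth of the square socket in the dispenser's flat top, 50 mm above the table. Hole 29 x 29 mm, sides parallel to this frame's x, y, 26 mm deep, straight down, chamfered edge. The cartridge fits any of four ways round; fully home its shoulder rests on the dispenser's top, cartridge_mid 11.5 mm above this point.
- dispenser: White pill dispenser, fixed. Origin: on the table under the centre of its housing (120 x 110 mm, 50 mm high); +x points from its front to its back, z up; socket at x = +15 mm. In front of the housing (-x, roughly towards the robot) a grey base plate, 8 mm thick, 130 mm wide, reaches to x = -190 mm; the slide runs over it.
- slide (a joint): How far the blue slide is pulled out, m: 0 fully in (where the spring keeps it) to 0.085 at its stop. It moves straight along the dispenser's -x axis. The spring draws it back with about 2.4 N when in, growing by 0.6 N per cm, and it snaps back if let go.
- handle (a point): Grip point of the slide's upright handle, a blue post 26 mm wide (dispenser y), 16 mm thick (x), rising from 20 to 70 mm above the table; this point is on its centre line, 50 mm above the table. With the slide in, it is 45 mm in front of the housing. Axes as the dispenser's; moves with the slide.
- pointer (a point): Tip of the slide's red pointer, a bar 4 mm wide sticking out sideways (dispenser +y) from the foot of the handle, tip 45 mm from the handle's centre line, 13 mm above the table, over the white scale strip. Same dispenser x as the handle; axes as the dispenser's.
- mark: Green dose mark, a flat fixed patch on the base plate's white scale strip, 10 mm long along the travel (x), 20 mm across. Origin at the centre of its underside; axes as the dispenser's. It is 35 to 65 mm further out than the pointer of the closed slide. The pointer is on the mark when its centre line is within the patch: within 5 mm of this origin along x.
- pill_bottle_mid (a point): Centre of a loose teal pill bottle, 46 mm across, 85 mm high, standing on the side of the dispenser where the cartridge is not. Leave it.
- tumbler: Loose glass tumbler standing upside down, 72 mm across, 100 mm high. Origin under its centre. Leave it.
- timer: Loose round white kitchen timer with a black knob, 72 mm across, 48 mm high. Origin under its centre. Leave it.
- mug: Loose blue mug, 80 mm across, 95 mm high, handle to its +y. Origin under its centre. Leave it.
- organiser: Loose yellow weekly pill box lying flat, 55 x 150 x 22 mm. Origin under its centre. Leave it.
- magnifier: Loose black plastic magnifier lying flat, lens 72 mm across, handle reaching 135 mm from the lens centre along its -x, 12 mm high. Origin under the lens centre. Leave it.
Things that resemble listed ones, but are neither listed nor needed, are in the scene too. What is shaped like the part that bears cartridge_mid but yellow is not meant.

How it is judged:
On the way, in this order (a step that is already met when the one before it is completed fails the run):
1. the cartridge is fully home in the socket and let go of (horizontal distance between cartridge_mid and socket below 0.005 m and z of cartridge_mid in the frame of socket between 0.006 and 0.014 m and angle between cartridge_mid's own z axis and vertical below 0.08 rad and contact force between the fingers and cartridge below 0.1 N), for 0.2 s.
2. the slide is held with its pointer on the green mark, the cartridge still seated (horizontal distance between cartridge_mid and socket below 0.005 m and z of cartridge_mid in the frame of socket between 0.006 and 0.014 m and angle between cartridge_mid's own z axis and vertical below 0.08 rad and x of pointer in the frame of mark between -0.005 and 0.005 m and velocity of joint slide between -0.01 and 0.01 m/s and contact force between the fingers and slide above 1 N), for 0.5 s.
At the end, for the whole second after the job is handed in: Cartridge within 5 mm sideways of the socket centre, within 2.5 mm of fully home, upright within 0.08 rad, untouched by the fingers; pointer within 5 mm of the mark centre along the travel, slide at rest (under 10 mm/s), fingers bearing on the slide by over 1 N (all of step 2 and contact force between the fingers and cartridge below 0.1 N); the arm keeps its last pose, push and grip.
It fails at once if the pill bottle, tumbler, timer, mug, pill box or magnifier is moved by more than 30 mm (distance of any of pill_bottle_mid, tumbler, timer, mug, organiser, magnifier from where it was at the start of the episode above 0.03 m).
It also fails if it takes over 54 s, if anything falls off the work surface, if the arm or the gripper's body presses on something with over 40 N, if the wrist force passes 120 N, or if a joint passes its speed limit or range.

## Working session

There is one attempt and no reset: what is moved stays moved. The work goes in short steps, Python scripts to look and compute and a shell command to move; the robot and the scene stay as the last step left them, time stands still between calls to the robot, and variables do not carry over. Pictures are saved under pics/ and viewed, about 8 in all and at most 12, crops included, and the job is handed in when it is done.

```bash
mkdir -p pics; ls
cat > h.py <<'E'
import numpy as np, cv2, json
from scipy.spatial.transform import Rotation as R
from station import ctrl
def shot(name):
    o=ctrl.get_obs(); d=ctrl.get_image(name)
    if 'mount' in d:
        T=np.eye(4);T[:3,:3]=R.from_rotvec(o['tool_rot']).as_matrix();T[:3,3]=o['tool_pos']
        W=np.linalg.inv(T@np.array(d['mount']))
    else:
        W=np.eye(4);W[:3,:3]=cv2.Rodrigues(np.array(d['rvec'],float))[0];W[:3,3]=np.ravel(d['tvec'])
    d['W']=W; return d
def ray(d,px):
    p=cv2.undistortPoints(np.array([[px]],float),np.array(d['camera_matrix'],float),np.array(d['dist_coeffs'],float))[0,0]
    Wi=np.linalg.inv(d['W']); v=Wi[:3,:3]@np.r_[p,1]; return Wi[:3,3],v/np.linalg.norm(v)
def atz(d,px,z):
    c,v=ray(d,px); return c+v*(z-c[2])/v[2]
def proj(d,P):
    return cv2.projectPoints(np.array(P,float).reshape(-1,1,3),cv2.Rodrigues(d['W'][:3,:3])[0],d['W'][:3,3],np.array(d['camera_matrix'],float),np.array(d['dist_coeffs'],float))[0][:,0]
def tri(*ps):
    A=0;b=0
    for d,px in ps:
        c,v=ray(d,px);M=np.eye(3)-np.outer(v,v);A=A+M;b=b+M@c
    return np.linalg.solve(A,b)
def save(d,n):
    cv2.imwrite('pics/'+n+'.png',d['image'])
E
python3 - <<'E'
from h import *
o=ctrl.get_obs();print({k:np.round(v,3).tolist() for k,v in o.items()})
for n in('scene','top'):
    d=shot(n);save(d,n+'0')
    import pickle;pickle.dump({k:v for k,v in d.items()},open(n+'0.pkl','wb'))
    for t in('cartridge_mid','dispenser','handle','mark','pill_bottle_mid','tumbler','timer','mug','organiser','magnifier'):
        print(n,t,[(np.round(b['box']).tolist(),round(b['p'],2)) for b in ctrl.boxes_of(t,d)][:3])
    print(np.round(-d['W'][:3,:3].T@d['W'][:3,3],3))
a=cv2.imread('pics/scene0.png');b=cv2.imread('pics/top0.png')
E
```

```text
pics
{'t': 0.0, 'q': [1.183, 0.053, 1.614, 0.0, 1.476, -0.119], 'dq': [-0.0, -0.0, 0.002, 0.001, -0.0, -0.0], 'effort': [-0.001, -39.368, -37.018, -0.0, 0.007, 0.0], 'tool_pos': [0.166, 0.602, 0.207], 'tool_rot': [-0.421, -3.113, 0.003], 'contact_force': [-0.119, -0.705, -0.317], 'wrist_torque': [0.0, -0.047, 0.007], 'opening': 0.086}
scene cartridge_mid [([194.0, 182.0, 18.0, 26.0], 0.84), ([210.0, 164.0, 16.0, 22.0], 0.56)]
scene dispenser [([273.0, 208.0, 66.0, 72.0], 0.96)]
scene handle [([463.0, 294.0, 66.0, 50.0], 0.63), ([283.0, 189.0, 24.0, 18.0], 0.61)]
scene mark []
scene pill_bottle_mid [([420.0, 233.0, 27.0, 33.0], 0.92)]
scene tumbler [([345.0, 288.0, 28.0, 46.0], 0.79), ([281.0, 188.0, 16.0, 19.0], 0.47)]
scene timer [([268.0, 271.0, 30.0, 27.0], 0.98), ([462.0, 294.0, 66.0, 52.0], 0.58)]
scene mug [([207.0, 228.0, 45.0, 44.0], 0.61)]
scene organiser [([140.0, 182.0, 55.0, 22.0], 0.72)]
scene magnifier [([464.0, 294.0, 67.0, 49.0], 0.77)]
[1.371 0.302 1.011]
top cartridge_mid [([374.0, 254.0, 10.0, 9.0], 0.6), ([378.0, 231.0, 17.0, 15.0], 0.53)]
top dispenser [([302.0, 236.0, 44.0, 82.0], 0.69)]
top handle [([302.0, 250.0, 16.0, 22.0], 0.65)]
top mark []
top pill_bottle_mid [([174.0, 238.0, 24.0, 14.0], 0.74)]
top tumbler []
top timer [([278.0, 173.0, 23.0, 22.0], 0.81)]
top mug [([339.0, 183.0, 39.0, 28.0], 0.93)]
top organiser [([428.0, 216.0, 47.0, 30.0], 0.93)]
top magnifier [([135.0, 210.0, 51.0, 24.0], 0.76), ([303.0, 250.0, 12.0, 21.0], 0.7)]
[ 0.407 -0.019  1.444]
```

Run:
```python
from h import *
a=cv2.imread('pics/scene0.png')[130:350,100:540];b=cv2.imread('pics/top0.png')[140:310,90:470]
b=cv2.resize(b,None,fx=2.1,fy=2.1,interpolation=cv2.INTER_CUBIC)
cv2.imwrite('pics/t.png',b);cv2.imwrite('pics/s.png',cv2.resize(a,None,fx=1.8,fy=1.8,interpolation=cv2.INTER_CUBIC))
import pickle
s=pickle.load(open('scene0.pkl','rb'));t=pickle.load(open('top0.pkl','rb'))
print('cartA',atz(t,(374,254),.03),atz(t,(378,231),.03),'scene',atz(s,(194,182),.033),atz(s,(210,164),.033))
for n,p,z in(('disp',(302,236),.03),('handle',(302,250),.05),('bottle',(174,238),.05),('timer',(278,173),.03),('mug',(339,183),.05),('org',(428,216),.02),('mag',(135,210),.01)): print(n,atz(t,p,z).round(3))
print('tumbler',atz(s,(345,288),.05))
```

```text
cartA [ 0.49988621 -0.27984897  0.03      ] [ 0.57135467 -0.29387739  0.03      ] scene [ 0.57711754 -0.29193667  0.033     ] [ 0.4930195  -0.28406497  0.033     ]
disp [ 0.554 -0.058  0.03 ]
handle [ 0.509 -0.057  0.05 ]
bottle [0.542 0.337 0.05 ]
timer [0.755 0.02  0.03 ]
mug [ 0.719 -0.172  0.05 ]
org [ 0.621 -0.453  0.02 ]
mag [0.635 0.477 0.01 ]
tumbler [0.76527633 0.21636839 0.05      ]
```

View pics/t.png

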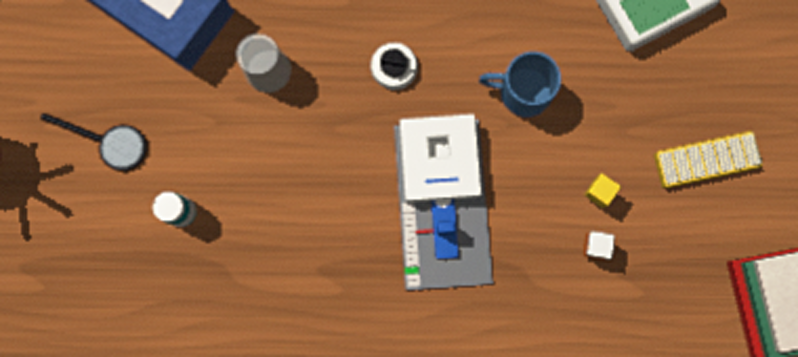

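View pics/s.png

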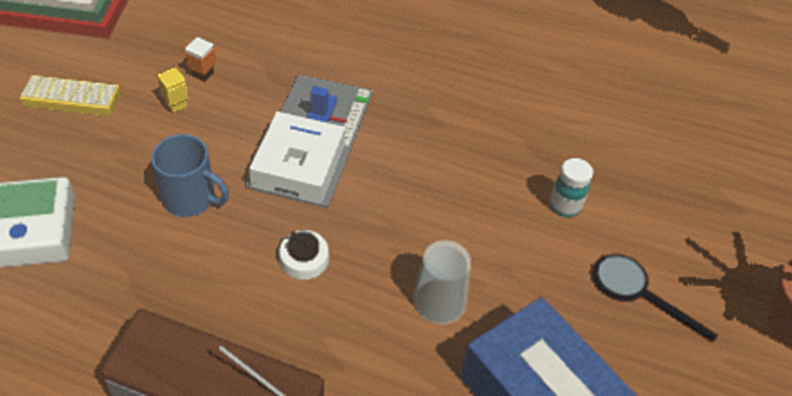

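The top and scene views agree. The orange cartridge with the white cap is at about (0.49, -0.283), and its yellow twin is at (0.577, -0.292). The dispenser is near (0.55, -0.06), and its green mark is at zoomed top pixel (412,270). I'll move over there for wrist views.

```bash
python3 -m jog '[1,0,0,-0.05,0,0,-7.7, 1,0,0,-0.05,0,0,-7.7]'; python3 -m jog '[1,-0.03,-0.052,0,0,0,0,1,-0.03,-0.052,0,0,0,0,1,-0.03,-0.052,0,0,0,0,1,-0.03,-0.052,0,0,0,0,1,-0.03,-0.052,0,0,0,0,1,-0.03,-0.052,0,0,0,0,1,-0.03,-0.052,0,0,0,0,1,-0.03,-0.052,0,0,0,0,1,-0.03,-0.052,0,0,0,0,1,0,0,0,0,0,0]'
python3 - <<'E'
from h import *
d=shot('wrist');o=ctrl.get_obs();print(o['t'],o['tool_pos'],o['tool_rot'],o['q']);print(np.round(d['mount'],3));print(d['camera_matrix'])
print(atz(d,(280,210),0), [atz(d,p,0).round(3) for p in((0,0),(559,0),(0,419),(559,419))])
E
```

```text
t: 1.35
tool_pos: [0.1658, 0.602, 0.3081]
tool_rot: [0.007, -3.141, 0.003]
contact_force: [-0.2, 0.2, 0.5]
opening: 0.0853
t: 2.6
tool_pos: [0.4372, 0.1313, 0.3077]
tool_rot: [-0.011, -3.141, 0.001]
contact_force: [0.5, 0.2, 0.4]
opening: 0.0855
2.65 [0.43641959 0.13313104 0.3077947 ] [-6.36843476e-03 -3.14100698e+00 -4.56775089e-04] [ 1.32492733e-01 -4.01665625e-01  1.84884667e+00  3.68733530e-04
  1.69494654e+00 -1.43420301e+00]
[[-0.    -0.954 -0.299  0.076]
 [ 1.    -0.     0.     0.   ]
 [-0.001 -0.299  0.954 -0.166]
 [ 0.     0.     0.     1.   ]]
[[333.33931427   0.         274.79103393]
 [  0.         333.33931427 213.67436436]
 [  0.           0.           1.        ]]
[0.50339532 0.13888685 0.        ] [array([ 0.213, -0.227,  0.   ]), array([0.218, 0.506, 0.   ]), array([ 0.935, -0.421,  0.   ]), array([0.944, 0.698, 0.   ])]
```

```bash
python3 -m jog '[1,0,-0.05,0,0,0,0,1,0,-0.05,0,0,0,0,1,0,-0.05,0,0,0,0,1,0,-0.04,0,0,0,0,1,0,0,0,0,0,0,1,0,0,0,0,0,0]'
python3 - <<'E'
from h import *;import pickle
d=shot('wrist');pickle.dump(d,open('w1.pkl','wb'));save(d,'w1')
E
python3 -m jog '[1,0,-0.05,0,0,0,0,1,0,-0.05,0,0,0,0,1,0,-0.05,0,0,0,0,1,0,-0.03,0,0,0,0,1,0,0,0,0,0,0,1,0,0,0,0,0,0]'
python3 - <<'E'
from h import *;import pickle
d=shot('wrist');pickle.dump(d,open('w2.pkl','wb'));save(d,'w2')
E
```

```text
t: 3.4
tool_pos: [0.436, -0.0541, 0.308]
tool_rot: [-0.003, 3.141, 0.001]
contact_force: [-0.9, -0.1, -0.7]
opening: 0.0854
t: 4.2
tool_pos: [0.4364, -0.234, 0.3079]
tool_rot: [-0.003, 3.141, 0.001]
contact_force: [0.3, -0.2, 0.1]
opening: 0.0855
```

View pics/w1.png

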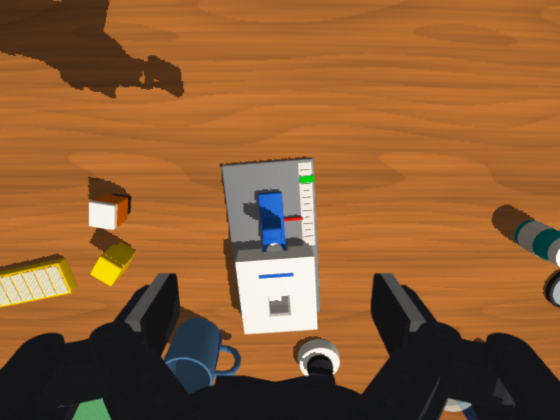

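View pics/w2.png

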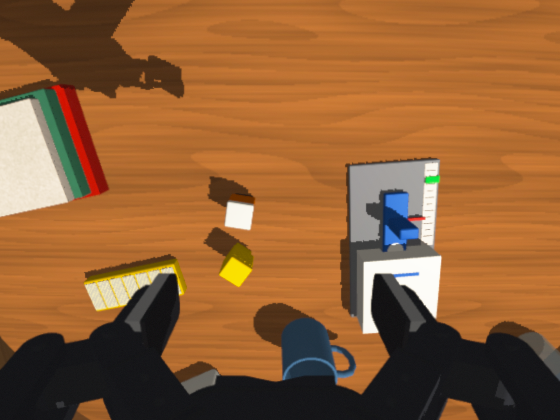

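Both wrist views show the cap, at (103,214) in w1 and (239,214) in w2. The mark is at (307,180) and the socket at (279,306) in w1. Next I'll segment these for sub-pixel positions.

```bash
cat > m.py <<'E'
from h import *;import pickle
d1=pickle.load(open('w1.pkl','rb'));d2=pickle.load(open('w2.pkl','rb'))
def seg(d,roi,f):
    x0,y0,x1,y1=roi;im=d['image'][y0:y1,x0:x1];h=cv2.cvtColor(im,cv2.COLOR_BGR2HSV)
    m=f(h[...,0].astype(int),h[...,1],h[...,2]).astype(np.uint8)
    n,l,s,c=cv2.connectedComponentsWithStats(m);
    i=1+np.argmax(s[1:,4]);m=(l==i).astype(np.uint8)
    ct=max(cv2.findContours(m,0,2)[0],key=len)+np.array([[[x0,y0]]])
    return c[i]+[x0,y0],s[i,4],ct
white=lambda h,s,v:(s<60)&(v>140)
green=lambda h,s,v:(abs(h-60)<20)&(s>120)
red=lambda h,s,v:((h<6)|(h>174))&(s>150)&(v>120)
E
python3 - <<'E'
from m import *
for n,r1,r2,f in(('cap',(80,190,140,240),(215,185,265,240),white),('green',(290,165,325,195),(418,165,450,195),green),('ptr',(280,205,310,230),(405,205,432,230),red)):
    a=seg(d1,r1,f);b=seg(d2,r2,f);P=tri((d1,a[0]),(d2,b[0]))
    print(n,a[0].round(1),a[1],b[0].round(1),b[1],'tri',P.round(4))
    if n=='cap':
        for d,q in((d1,a),(d2,b)):
            bx=cv2.boxPoints(cv2.minAreaRect(q[2])); w=np.array([atz(d,p,.067)[:2] for p in bx]);print(w.round(4).tolist(),w.mean(0).round(4),[ (np.degrees(np.arctan2(*(w[(i+1)%4]-w[i])[::-1]))%90).round(1) for i in range(4)])
a=d1['image'][150:345,210:340];cv2.imwrite('pics/z.png',cv2.resize(a,None,fx=3,fy=3,interpolation=cv2.INTER_CUBIC))
E
```

```text
cap [102.  215.3] 653 [238.5 215.1] 645 tri [ 0.491  -0.2803  0.0626]
[[0.4717, -0.2923], [0.4717, -0.258], [0.5084, -0.2633], [0.5086, -0.2985]] [ 0.4901 -0.278 ] [np.float64(90.0), np.float64(81.8), np.float64(0.2), np.float64(80.5)]
[[0.5034, -0.2998], [0.4707, -0.2936], [0.4759, -0.2607], [0.5089, -0.2661]] [ 0.4897 -0.28  ] [np.float64(79.3), np.float64(81.0), np.float64(80.6), np.float64(80.8)]
green [306.5 178.7] 96 [432.4 179.1] 95 tri [ 0.4528 -0.0088  0.0118]
ptr [293.3 218.6] 52 [415.8 218.5] 46 tri [ 0.5111 -0.0264  0.0142]
```

View pics/z.png

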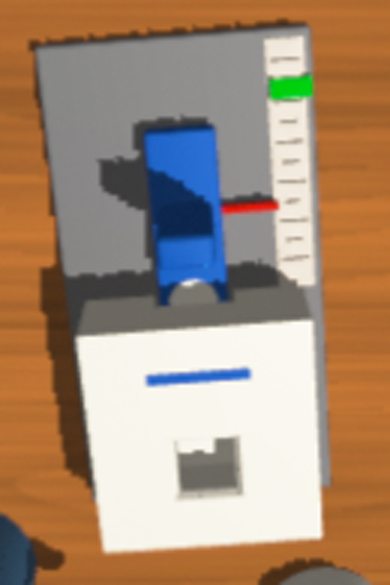

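Run:
```python
from m import *
from scipy.optimize import least_squares
Z=lambda x,y:(210+x/3-.33,150+y/3-.33)
px=np.array([Z(*p) for p in((77,336),(312,318),(322,538),(105,552),(35,45),(308,23),(178,440),(241,436),(242,494),(178,499),(292,87))])
M=[(-.06,-.055,.05),(-.06,.055,.05),(.06,.055,.05),(.06,-.055,.05),(-.19,-.065,.008),(-.19,.065,.008)]+[(.015+a*.0155,b*.0155,.05) for a,b in((-1,-1),(-1,1),(1,1),(1,-1))]
M=np.array(M)
def pts(p,M):
    c,s=np.cos(p[2]),np.sin(p[2]);return np.c_[p[0]+c*M[:,0]-s*M[:,1],p[1]+s*M[:,0]+c*M[:,1],M[:,2]]
for dz in(0,):
    f=lambda p:(proj(d1,pts(p,M))-px[:10]).ravel()
    r=least_squares(f,[.56,-.06,0]);print(r.x,np.degrees(r.x[2]),f(r.x).round(1).reshape(-1,2).tolist())
p=r.x
so=pts(p,np.array([[.015,0,.05]]))[0];ha=pts(p,np.array([[-.105,0,.05]]))[0];print('socket',so,'handle',ha)
print('socket by centroid',atz(d1,px[6:10].mean(0),.05))
c,s=np.cos(p[2]),np.sin(p[2])
for n,d,q,z in(('g1',d1,(306.5,178.7),.009),('g2',d2,(432.4,179.1),.009),('p1',d1,(293.3,218.6),.014),('p2',d2,(415.8,218.5),.014)):
    w=atz(d,q,z)[:2]-p[:2];print(n,(c*w[0]+s*w[1]).round(4),(-s*w[0]+c*w[1]).round(4))
```

```text
[ 0.6182768  -0.04827531  0.0848837 ] 4.863477615829251 [[0.2, 0.2], [0.5, 0.2], [0.7, -0.6], [0.5, -0.1], [-0.5, 0.6], [1.0, 0.2], [-1.5, 0.6], [-1.2, 0.4], [-0.1, -0.7], [0.4, -0.9]]
socket [ 0.6332228  -0.04700358  0.05      ] handle [ 0.51365485 -0.0571774   0.05      ]
socket by centroid [ 0.63330386 -0.04612233  0.05      ]
g1 -0.161 0.0537
g2 -0.1608 0.0547
p1 -0.1048 0.0309
p2 -0.1048 0.0309
```

The dispenser fit has a yaw of +4.9° and a socket at (0.633, -0.0465). The slide needs to come out about 56 mm. The cartridge is at (0.490, -0.2795) with a yaw of -9.7°.

```bash
python3 -m jog '[1,-0.0536,-0.0455,0,0,0,0, 1,0,0,0.05,0,0,9.7, 1,0,0,0.058,0,0,0, 1,0,0,0,0,0,0,1,0,0,0,0,0,0]'
python3 - <<'E'
from h import *;import pickle
d=shot('wrist');pickle.dump(d,open('w3.pkl','wb'));save(d,'w3');print(R.from_rotvec(ctrl.get_obs()['tool_rot']).as_matrix().round(3))
from m import *
q=seg(d,(130,60,430,420),white);print(q[:2])
bx=cv2.boxPoints(cv2.minAreaRect(q[2])); w=np.array([atz(d,p,.067)[:2] for p in bx]);print(bx,w.round(4).tolist(),w.mean(0))
P=[(.49,-.2795,.067)];print(proj(d,P))
E
```

```text
t: 4.88
tool_pos: [0.4848, -0.2758, 0.2026]
tool_rot: [0.263, 3.128, -0.003]
contact_force: [0.4, 0.1, 0.8]
opening: 0.0855
[[-0.986  0.168  0.005]
 [ 0.168  0.986 -0.004]
 [-0.005 -0.003 -1.   ]]
(array([420.96014493, 154.66123188]), np.int32(1656))
[[407. 109.]
 [429. 109.]
 [429. 213.]
 [407. 213.]] [[0.4278, -0.1488], [0.4308, -0.1295], [0.527, -0.1329], [0.5234, -0.154]] [ 0.47721668 -0.14131486]
[[271.59217201 200.8229972 ]]
```

View pics/w3.png

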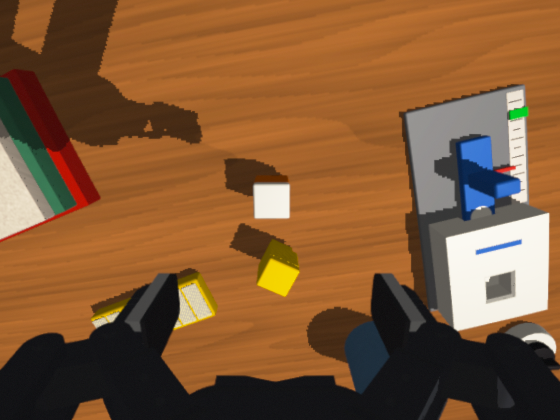

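The cap sits at (271.5,200.5) against a prediction of (271.6,200.8), and it is square to the tool. I'll descend and grasp.

```bash
python3 -m jog '[1,-0.0057,-0.0028,0.03,0,0,0, 1,0,0,0.05,0,0,0, 1,0,0,0.04,0,0,0,1,0,0,0,0,0,0,1,0,0,0,0,0,0]' 40; python3 -c "
from h import *
o=ctrl.get_obs();m=R.from_rotvec(o['tool_rot']).as_matrix();print(o['tool_pos'],m.T@(np.array([.49,-.2795,.028])-o['tool_pos']))"
```

```text
t: 5.55
tool_pos: [0.4909, -0.2812, 0.0839]
tool_rot: [0.265, 3.125, -0.005]
contact_force: [0.2, -0.5, 0.0]
opening: 0.0855
[ 0.49094232 -0.28115111  0.08387403] [0.00150036 0.00162476 0.0558626 ]
```

```bash
python3 -m jog '[1,0.001,0.0015,0.03,0,0,0, 1,0,0,0.025,0,0,0, 1,0,0,0,0,0,0,0,0,0,0,0,0,0,0,0,0,0,0,0,0,0,0,0,0,0,0,0,0,0,0,0,0,0,0,0,0,0,0,0,0,0,0,0,0,0,0,0,0]' 40
```

```text
t: 6.68
tool_pos: [0.4889, -0.2788, 0.0265]
tool_rot: [0.265, 3.129, -0.002]
contact_force: [-0.5, 0.3, 5.3]
opening: 0.033
```

```bash
python3 -m jog '[0,0,0,-0.05,0,0,0, 0,0,0,-0.06,0,0,-7.3,0,0,0,0,0,0,-7.3,0,-0.027,0.0365,0,0,0,0,0,-0.027,0.0365,0,0,0,0,0,-0.027,0.0365,0,0,0,0,0,-0.027,0.0365,0,0,0,0,0,-0.027,0.0365,0,0,0,0,0,-0.027,0.0365,0,0,0,0,0,0,0,0,0,0,0]'
python3 -m jog '[0,0,0,0,0,0,0]'
python3 - <<'E'
from h import *;import pickle
o=ctrl.get_obs();d=shot('wrist');pickle.dump(d,open('w4.pkl','wb'));save(d,'w4')
m=R.from_rotvec(o['tool_rot']).as_matrix();print(m.round(4),o['tool_pos'],np.degrees(np.arctan2(-m[0,1],m[1,1])))
print(m.T@(np.array([.633,-.0465,.1])-o['tool_pos']))
t=np.array(o['tool_pos']);top=t+m@[0,0,-.0405];c=[top+m@[a*.017,b*.017,0] for a,b in((-1,-1),(-1,1),(1,1),(1,-1))];print('cap pred',proj(d,c).round(1).tolist())
E
```

```text
t: 7.92
tool_pos: [0.6313, -0.0434, 0.1342]
tool_rot: [0.14, -3.138, -0.001]
contact_force: [0.2, -0.2, -0.7]
opening: 0.0333
t: 8.05
tool_pos: [0.6302, -0.0461, 0.1342]
tool_rot: [0.135, -3.137, 0.0]
contact_force: [-0.7, -0.3, -1.1]
opening: 0.033
[[-9.963e-01 -8.570e-02 -1.400e-03]
 [-8.570e-02  9.963e-01 -2.000e-04]
 [ 1.400e-03 -1.000e-04 -1.000e+00]] [ 0.63015682 -0.04609858  0.13424602] 4.918049148211016
[-0.00284586 -0.00064163  0.03424214]
cap pred [[236.0, 329.4], [312.2, 329.3], [315.2, 260.0], [232.9, 260.1]]
```

View pics/w4.png

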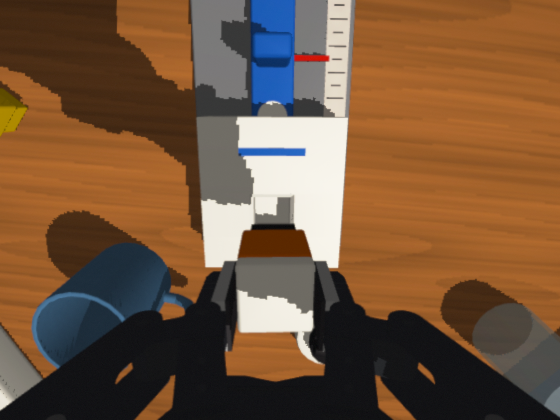

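The cap edges lie at rows 260–332 and columns 236–313, close to the prediction, so the cartridge is centred and square in the jaws. The socket's front edge is at (254–294, 196); I'll compare it with the model.

Run:
```python
from h import *;import pickle
d=pickle.load(open('w4.pkl','rb'));p=(.6183,-.0483,.0849)
c,s=np.cos(p[2]),np.sin(p[2]);W=lambda x,y,z:(p[0]+c*x-s*y,p[1]+s*x+c*y,z)
print(proj(d,[W(-.06,-.055,.05),W(-.06,.055,.05),W(-.0005,-.0155,.05),W(-.0005,.0155,.05),W(-.0005,-.0145,.05)]).round(1).tolist())
cv2.imwrite('pics/z4.png',cv2.resize(d['image'][105:275,190:355],None,fx=3.5,fy=3.5,interpolation=cv2.INTER_CUBIC))
```

```text
[[196.9, 116.5], [348.5, 116.6], [252.8, 195.9], [292.8, 196.0], [254.1, 195.9]]
```

View pics/z4.png

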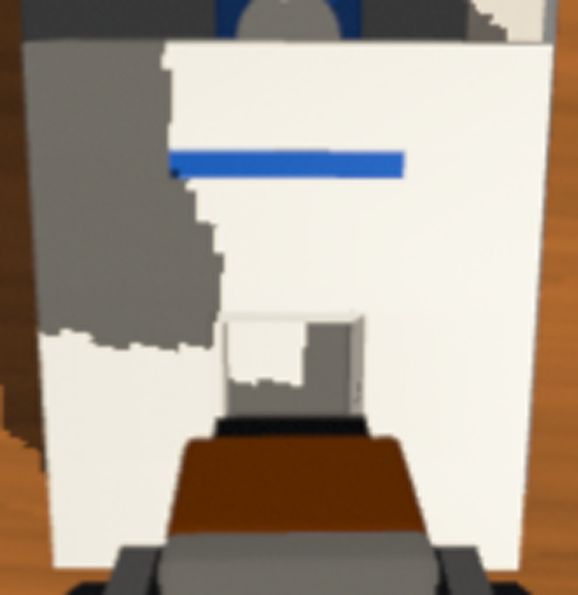

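The model fits the socket to within about 0.5 mm. I'll align and lower to just above the mouth.

```bash
python3 -m jog '[0,-0.0028,-0.0003,0.025,0,0,0,0,0,0,0.022,0,0,0,0,0,0,0,0,0,0,0,0,0,0,0,0,0]'
cat > e.py <<'E'
from h import *
o=ctrl.get_obs();m=R.from_rotvec(o['tool_rot']).as_matrix();print(o['tool_pos'].round(4),'tool delta',(m.T@(np.array([.633,-.0463,.0545])-o['tool_pos'])).round(4),np.degrees(np.arctan2(-m[0,1],m[1,1])).round(2),'tilt',m[:2,2].round(4),o['contact_force'].round(1),o['opening'])
E
python3 e.py; python3 e.py
```

```text
t: 8.6
tool_pos: [0.6336, -0.0464, 0.0882]
tool_rot: [-0.133, 3.139, -0.0]
contact_force: [0.6, -0.2, 0.1]
opening: 0.0338
[ 0.6336 -0.0464  0.0882] tool delta [0.0006 0.0002 0.0337] 4.87 tilt [ 0.0002 -0.0001] [ 0.6 -0.2  0.1] 0.033800772888214224
[ 0.6336 -0.0464  0.0882] tool delta [0.0006 0.0002 0.0337] 4.87 tilt [ 0.0002 -0.0001] [ 0.6 -0.2  0.1] 0.033800772888214224
```

```bash
python3 -m jog '[0,0.0005,0,0.008,0,0,0,0,0,0,0.008,0,0,0,0,0,0,0.006,0,0,0,0,0,0,0,0,0,0]'; python3 e.py
```

```text
t: 9.1
tool_pos: [0.6325, -0.046, 0.0648]
tool_rot: [0.134, -3.138, -0.0]
contact_force: [0.3, -0.3, -1.1]
opening: 0.0331
[ 0.6325 -0.046   0.0648] tool delta [-0.0005 -0.0003  0.0103] 4.9 tilt [-0.0012  0.0001] [ 0.3 -0.3 -1.1] 0.033062900175857356
```

The plug is in the hole with no contact force. I'll continue until the shoulder seats.

```bash
python3 -m jog '[0,0,0,0.005,0,0,0,0,0,0,0.004,0,0,0,0,0,0,0.002,0,0,0,0,0,0,0.001,0,0,0,0,0,0,0,0,0,0]'; python3 e.py
```

```text
t: 9.72
tool_pos: [0.633, -0.0462, 0.0547]
tool_rot: [0.134, -3.138, 0.0]
contact_force: [-3.0, -0.6, 4.9]
opening: 0.033
[ 0.633  -0.0462  0.0547] tool delta [ 0.0001 -0.0001  0.0002] 4.9 tilt [-0.0003 -0.0001] [-3.  -0.6  4.9] 0.03295315430084859
```

```bash
python3 -m jog '[0,0,0,0.002,0,0,0,0,0,0,0,0,0,0]'; python3 e.py; python3 -m jog '[0.8,0,0,-0.001,0,0,0,0.8,0,0,0,0,0,0,0.8,0,0,0,0,0,0,0.8,0,0,0,0,0,0,0.8,0,0,-0.03,0,0,0,0.8,0,0,-0.03,0,0,0,0.8,0,0,-0.02,0,0,0,0.8,0,0,0,0,0,0]'
python3 - <<'E'
from h import *;import pickle
o=ctrl.get_obs();d=shot('wrist');pickle.dump(d,open('w5.pkl','wb'));save(d,'w5')
p=(.6183,-.0483,.0849)
c,s=np.cos(p[2]),np.sin(p[2]);W=lambda x,y,z:(p[0]+c*x-s*y,p[1]+s*x+c*y,z)
print(proj(d,[W(.015+a*.017,b*.017,.095) for a,b in((-1,-1),(-1,1),(1,1),(1,-1))]).round(1).tolist())
print(proj(d,[W(.015+a*.017,b*.017,.050) for a,b in((-1,-1),(-1,1))]).round(1).tolist(), o['tool_pos'])
E
```

```text
t: 9.98
tool_pos: [0.6332, -0.0462, 0.0546]
tool_rot: [0.134, -3.138, 0.0]
contact_force: [-8.4, -0.2, 13.7]
opening: 0.0331
[ 0.6332 -0.0462  0.0546] tool delta [ 0.0002 -0.0001  0.0001] 4.91 tilt [-0.0005 -0.0002] [-8.4 -0.2 13.7] 0.03311957658074785
t: 10.98
tool_pos: [0.6344, -0.0463, 0.135]
tool_rot: [-0.134, 3.135, -0.001]
contact_force: [0.1, -0.4, 0.4]
opening: 0.0682
[[246.8, 204.1], [299.8, 204.1], [298.6, 252.7], [248.1, 252.7]]
[[251.5, 188.0], [295.6, 188.0]] [ 0.63436984 -0.04627853  0.13500358]
```

View pics/w5.png

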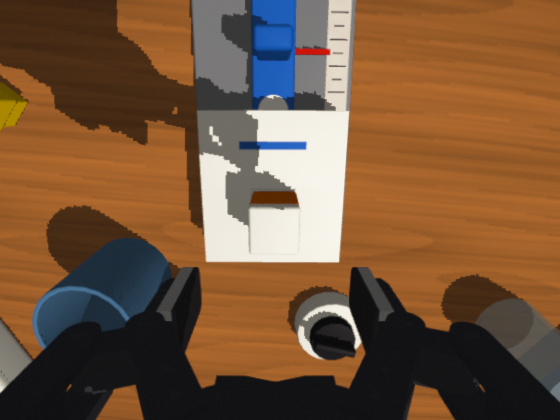

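```bash
python3 - <<'E'
import pickle
d=pickle.load(open('w5.pkl','rb'))
for r in list(range(184,210)): print(r,d['image'][r,[260,290]].tolist(),end=' ')
E
python3 e.py
```

```text
184 [[100, 106, 109], [232, 241, 245]] 185 [[100, 106, 110], [227, 238, 242]] 186 [[99, 106, 110], [161, 174, 179]] 187 [[99, 105, 109], [127, 136, 141]] 188 [[93, 99, 102], [149, 160, 164]] 189 [[90, 97, 99], [113, 122, 125]] 190 [[87, 94, 97], [90, 97, 101]] 191 [[46, 58, 81], [48, 64, 89]] 192 [[4, 41, 87], [9, 44, 90]] 193 [[0, 40, 90], [0, 39, 90]] 194 [[0, 41, 90], [0, 39, 91]] 195 [[1, 42, 91], [0, 40, 90]] 196 [[0, 40, 90], [0, 40, 90]] 197 [[0, 41, 91], [0, 40, 90]] 198 [[0, 40, 91], [0, 40, 91]] 199 [[0, 40, 91], [0, 39, 89]] 200 [[0, 39, 91], [0, 40, 91]] 201 [[0, 38, 90], [0, 39, 90]] 202 [[0, 42, 93], [0, 42, 93]] 203 [[31, 58, 99], [32, 57, 97]] 204 [[77, 86, 97], [77, 87, 98]] 205 [[89, 96, 99], [88, 95, 98]] 206 [[102, 111, 114], [95, 103, 107]] 207 [[142, 153, 159], [134, 145, 150]] 208 [[176, 189, 195], [171, 185, 192]] 209 [[203, 219, 223], [206, 221, 226]] [ 0.6333 -0.0461  0.1332] tool delta [ 0.0004 -0.0001  0.0787] 4.9 tilt [ 0.0009 -0.0002] [-0.7 -0.7 -0.5] 0.06848871036697764
```

Run:
```python
from h import *;import pickle
d=shot('wrist');pickle.dump(d,open('w6.pkl','wb'))
p=(.6183,-.0483,.0849)
c,s=np.cos(p[2]),np.sin(p[2]);W=lambda x,y,z:(p[0]+c*x-s*y,p[1]+s*x+c*y,z)
P=[W(-.06,0,.05),W(.06,.03,.05)]+[W(.015+a*.017,b*.017,.095) for a,b in((-1,-1),(-1,1),(1,1),(1,-1))]+[W(-.002,0,.050),W(-.002,0,.053),W(-.0015,0,.05)]
print(proj(d,P).round(1).tolist())
s2=shot('scene');print('scene pred',proj(s2,[W(.015+a*.017,b*.017,z) for z in(.05,.095) for a,b in((1,1),(1,-1))]).round(1).tolist())
a=cv2.resize(d['image'][100:275,195:355],None,fx=3,fy=3,interpolation=cv2.INTER_CUBIC)
x=proj(s2,[so:=W(.015,0,.07)])[0].astype(int);print(x)
b=cv2.resize(s2['image'][x[1]-20:x[1]+20,x[0]-20:x[0]+20],(320,320),interpolation=cv2.INTER_CUBIC)
o=np.zeros((525,800,3),np.uint8);o[:,:480]=a;o[:320,480:]=b;cv2.imwrite('pics/c6.png',o)
```

```text
[[273.1, 111.5], [309.7, 263.7], [246.2, 206.6], [299.5, 206.6], [298.3, 255.5], [247.5, 255.4], [273.1, 190.2], [273.1, 191.1], [273.1, 190.9]]
scene pred [[268.2, 222.2], [255.9, 219.3], [267.7, 211.0], [255.2, 208.1]]
[263 211]
```

View pics/c6.png

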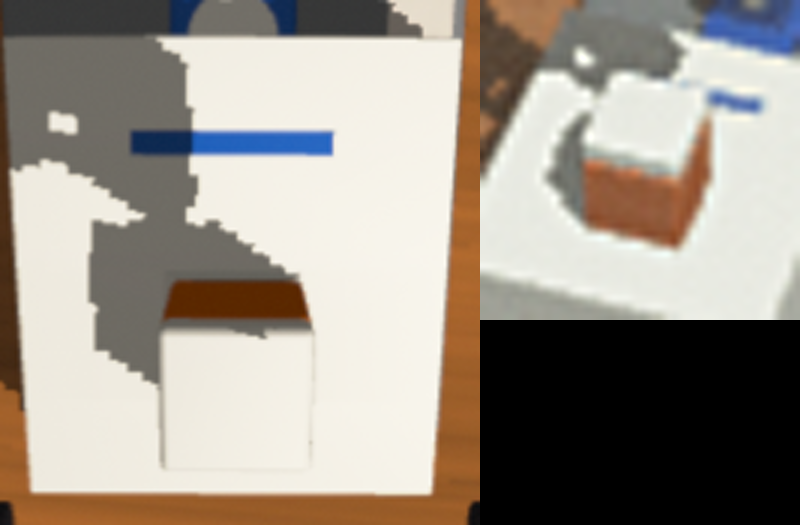

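The scene view puts the shoulder corners at (256,219.8) and (268,221.9), against a seated prediction of (255.9,219.3) and (268.2,222.2). The cartridge is seated and upright. On to the handle.

```bash
sed -i 's/\.633,-.0463,.0545/.5137,-.0572,.032/' e.py; python3 -m jog '[0.9,0.05,0,0,0,0,0,0.9,0.05,0,0,0,0,0,0.9,0.02,-0.001,0,0,0,0,0.9,0,0,0.03,0,0,0,0.9,0,0,0,0,0,0,0.9,0,0,0,0,0,0]' 60; python3 e.py
```

```text
t: 11.88
tool_pos: [0.5135, -0.0572, 0.1027]
tool_rot: [0.134, -3.138, -0.001]
contact_force: [0.9, -0.0, 0.1]
opening: 0.0771
[ 0.5135 -0.0572  0.1027] tool delta [-0.0003 -0.      0.0707] 4.9 tilt [-0.001   0.0003] [ 0.9 -0.   0.1] 0.07705296743876885
```

```bash
python3 -m jog '[0.9,0,0,0.03,0,0,0,0.9,0,0,0.03,0,0,0,0.9,0,0,0.0105,0,0,0,0.9,0,0,0,0,0,0,0,0,0,0,0,0,0,0,0,0,0,0,0,0,0,0,0,0,0,0,0,0,0,0,0,0,0,0,0,0,0,0,0,0,0]' 60; python3 e.py
```

```text
t: 13.0
tool_pos: [0.5144, -0.0581, 0.0337]
tool_rot: [-0.134, 3.137, -0.003]
contact_force: [-1.4, -2.2, 5.2]
opening: 0.0243
[ 0.5144 -0.0581  0.0337] tool delta [0.0006 0.001  0.0017] 4.9 tilt [ 0.0015 -0.0016] [-1.4 -2.2  5.2] 0.024287751880187676
```

```bash
python3 -m jog '[0,0.01,0,0,0,0,0,0,0.01,0,0,0,0,0,0,0.01,0,0,0,0,0,0,0.01,0,0,0,0,0,0,0.01,0,0,0,0,0,0,0.005,0,0,0,0,0,0,0,0,0,0,0,0,0,0,0,0,0,0,0,0,0,0,0,0,0,0]' 60; python3 e.py
python3 - <<'E'
from h import *;import pickle
d=shot('wrist');t=shot('top');s=shot('scene');pickle.dump((d,t,s),open('w7.pkl','wb'))
p=(.6183,-.0483,.0849)
c,s_=np.cos(p[2]),np.sin(p[2]);W=lambda x,y,z:(p[0]+c*x-s_*y,p[1]+s_*x+c*y,z)
ps=[proj(q,[W(-.161,.05,.009),W(-.16,.035,.013)]) for q in(d,t,s)];print([q.round(0).tolist() for q in ps])
o=np.zeros((400,800,3),np.uint8)
for i,(q,z,r) in enumerate(((t,ps[1],20),(s,ps[2],20))):
    x,y=z[0].astype(int);o[:,400*i:400*i+400]=cv2.resize(q['image'][y-r:y+r,x-r:x+r],(400,400),interpolation=cv2.INTER_CUBIC);print(x,y)
cv2.imwrite('pics/c7.png',o);save(d,'w7')
E
```

```text
t: 14.12
tool_pos: [0.4605, -0.0626, 0.0338]
tool_rot: [-0.134, 3.133, -0.002]
contact_force: [5.7, -2.1, 3.3]
opening: 0.0241
[ 0.4605 -0.0626  0.0338] tool delta [-0.0534  0.0008  0.0021] 4.88 tilt [ 0.0055 -0.0012] [ 5.7 -2.1  3.3] 0.024089804072667798
[[[357.0, 235.0], [334.0, 239.0]], [[287.0, 268.0], [292.0, 268.0]], [[300.0, 185.0], [295.0, 183.0]]]
287 268
299 185
```

View pics/c7.png

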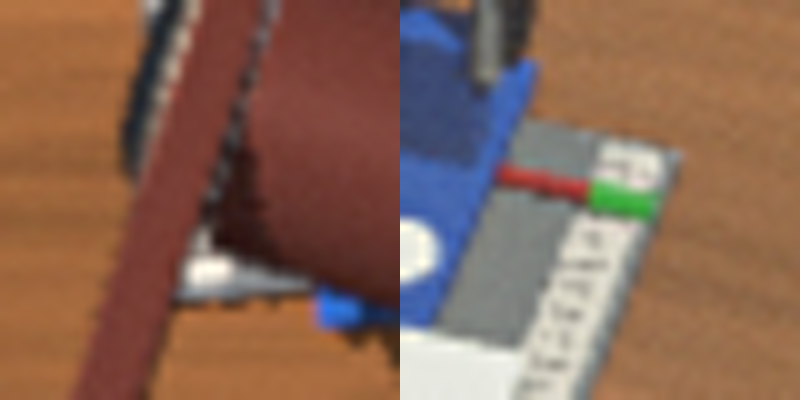

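The scene view shows the pointer tip at the mark. I'll quantify it from the scene and wrist pictures.

Run:
```python
from m import *
d,t,s=pickle.load(open('w7.pkl','rb'));p=(.6183,-.0483,.0849);c,sn=np.cos(p[2]),np.sin(p[2])
def loc(q,px,z):
    w=atz(q,px,z)[:2]-p[:2];return (c*w[0]+sn*w[1]).round(4),(-sn*w[0]+c*w[1]).round(4)
for n,q,(x,y) in(('wrist',d,(345,236)),('scene',s,(297,184))):
    r=30 if n=='wrist' else 12
    for nm,f,z in(('ptr',red,.014),('green',green,.009)):
        try:
            a=seg(q,(x-r,y-r,x+r,y+r),f);print(n,nm,a[0].round(1),a[1],loc(q,a[0],z))
        except Exception as e: print(n,nm,e)
```

```text
wrist ptr [331.7 242. ] 241 (np.float64(-0.1587), np.float64(0.0337))
wrist green [361.2 235.9] 429 (np.float64(-0.1606), np.float64(0.0526))
scene ptr [292.7 182.8] 10 (np.float64(-0.1595), np.float64(0.0291))
scene green [300.5 184.8] 12 (np.float64(-0.1628), np.float64(0.052))
```

View pics/w7.png

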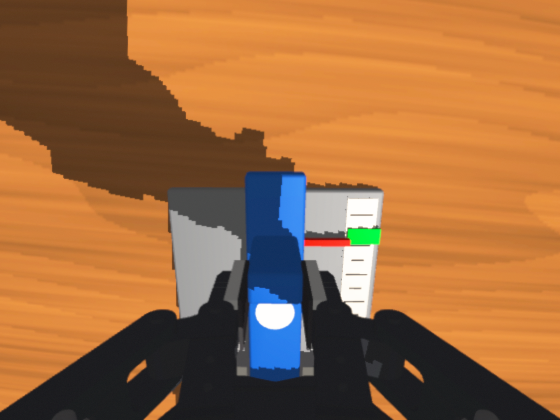

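The pointer (red bar, row 242) is 2–3 mm short of the mark centre (361,236). I'll nudge it and then hold.

```bash
python3 -m jog '[0,0.0023,0,0,0,0,0,0,0,0,0,0,0,0,0,0,0,0,0,0,0,0,0,0,0,0,0,0,0,0,0,0,0,0,0,0,0,0,0,0,0,0,0,0,0,0,0,0,0,0,0,0,0,0,0,0]' 60
python3 - <<'E'
from m import *
d=shot('wrist');s=shot('scene');p=(.6183,-.0483,.0849);c,sn=np.cos(p[2]),np.sin(p[2])
def loc(q,px,z):
    w=atz(q,px,z)[:2]-p[:2];return (c*w[0]+sn*w[1]).round(4),(-sn*w[0]+c*w[1]).round(4)
for n,q,(x,y),r in(('wrist',d,(345,236),30),('scene',s,(297,184),12)):
    for nm,f,z in(('ptr',red,.014),('green',green,.009)):
        a=seg(q,(x-r,y-r,x+r,y+r),f);print(n,nm,a[0].round(1),a[1],loc(q,a[0],z))
W=lambda x,y,z:(p[0]+c*x-sn*y,p[1]+sn*x+c*y,z)
P=proj(s,[W(.015+a*.017,b*.017,z) for z in(.05,.095) for a,b in((1,1),(1,-1))])
a=seg(s,(248,195,280,230),lambda h,s,v:(h<16)&(s>120));b=cv2.boundingRect(a[2]);print('orange',b,'pred',P.round(1).tolist())
E
```

```text
t: 15.28
tool_pos: [0.4583, -0.0627, 0.0338]
tool_rot: [-0.134, 3.133, -0.002]
contact_force: [6.0, -2.3, 3.7]
opening: 0.0242
wrist ptr [331.6 242. ] 239 (np.float64(-0.1609), np.float64(0.0336))
wrist green [361.4 239.3] 411 (np.float64(-0.1606), np.float64(0.0529))
scene ptr [293.  182.2] 9 (np.float64(-0.162), np.float64(0.0293))
scene green [300.5 184.8] 12 (np.float64(-0.1628), np.float64(0.052))
orange (256, 209, 15, 13) pred [[268.2, 222.2], [255.9, 219.3], [267.7, 211.0], [255.2, 208.1]]
```

The pointer is within 1 mm of the mark in both views and the slide is held steady. The cartridge is still seated.

```bash
python3 -c "
from station import ctrl
print(ctrl.finish_job())"
```

```text
the job is handed in; nothing more can be done
None
```

The cartridge is plugged in and released. I handed the job in at about 15 s of robot time, with the gripper holding the slide at the green mark. No verdict was reported.

- **Cartridge:** It went in with the tool 28.1 mm above the pick height, against 28 mm expected for fully home, and did not move under about 14 N of push. In the scene view its shoulder corners were within 0.5 px of the seated position, and it had not shifted after the pull. One check was slightly off: in the wrist view its front edges sat about 3 px (roughly 2 mm) further back than the model. I put that down to rounded edges and the play in the socket; it is inside the 5 mm limit.
- **Slide:** The first pull left the pointer 2–3 mm short, so I moved it another 2.3 mm. At the end the pointer was 0.3 mm (wrist view) and 0.8 mm (scene view) from the mark centre. The fingers were gripping with 60 N and the tool felt about 6 N of pull from the spring.
- **Everything else:** I never touched the other objects, but I did not re-measure their positions at the end.

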